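Draw the filter cassette out of the air-conditioning unit with the pull hook

ROBOT

A 7-joint arm with a two-finger parallel gripper is mounted at the origin on the work surface. World frame = base frame: x ahead of the robot, y to its left, z up, the work surface at z = 0. Lengths are in m, angles in rad, forces in N, time in s.
With the tool pointing down it reaches from about 0.425 to 0.825 m from the base axis. Payload 3.6 kg.
Tool frame: the origin (TCP) lies midway between the tips of the shut fingers; the grasp point (between the pads) lies 19 mm behind it (r.pinch_z is the distance from the TCP to the grasp point, in m); z points along the fingers, y is the line along which they close (so a half turn about z gives the same grasp; the last joint's range is limited). The gripper opens to 85 mm and grips with 20 to 120 N. Pads are 22 mm wide; open, the fingers measure 114 mm over their backs; the gripper's body (76 mm by 85 mm) begins 54 mm behind the grasp point. The pads swing forward as they close: fully open they stand 13 mm farther back than shut.
Start: joints at [-1.264, 0.615, -0.013, 1.423, 0.008, 1.103, -0.04], TCP at [0.212, 0.614, 0.231] pointing down, gripper open.
Joint ranges: [-3.12, 3.12], [-0.3, 2.06], [-1.34, 1.32], [0.26, 2.42], [-1.36, 4.5], [0.01, 1.98], [-2.84, 2.84]. Speed limits (rad/s): [2.79, 2.79, 3.14, 3.14, 3.14, 3.14, 3.14].

INTERFACE

Orientations are given as a rotation vector (axis times angle).
In Python, from plant import r, imaging gives the robot as it stands.
- The arm moves only by the tool move_arm, never from a script. Its argument "plan" is text: rows parted by semicolons, each of 7 numbers parted by spaces: the opening, from -1 (shut) to 1 (fully open), then the shift along the world's x, y, z in mm, then the turn, a rotation vector about the world's x, y, z in rad. A call has 1 to 10 rows; each row is the pose to reach, as a shift and turn from the pose commanded when the call began; what a row does not reach only later rows make up. A row lasts 1/10 s, in which the tool goes at most 50 mm and 8.59 degrees, less where a joint would pass 70% of its speed; a pose out of reach is approached as far as the arm can. A call with a gripper value outside its range is refused whole. The fingers move at their own pace and stop on an object; "newtons" is the grip in N (left out, the last holds). Time passes only in rows, so rows that repeat a pose let the fingers close. It gives the time, the measured TCP pose, the force, the opening and the grip force at its end, in the units of the state.
- r.read_state(): the state, without advancing time (a new reading comes with each control period).
- imaging.snapshot(name): name is "scene" or "top" or "wrist"; returns a dict with "color" (400x640x3 uint8, red, green, blue), "mtx" (3x3 intrinsics, pixels), "origin" and "orientation" of the camera in the world. Camera axes: x right, y down, z forward; pixel columns grow to the right and rows downward; lengths in m; the calibration is good to about 2 mm. The wrist camera is an equidistant fisheye: a pixel r from the principal point sees the ray r / f radians off the axis. A picture is of the moment at which its call begins. There is no depth.
- r.sign_off(): hands the job in; it is judged then, once.
The state is a dict: "t": time; "q": joint angles; "qvel": joint speeds; "tau": joint torques, N m; "tcp_pos": TCP position; "tool_rot": TCP orientation; "contact_force": force on the tool from outside, world axes, zero at the start; "moment": the same for the moment, N m; "finger_gap": opening from 0.0 (shut) to 1.0 (fully open); "grasp_force": force on a finger pad.
Only numpy, scipy, OpenCV 4.12 (cv2) and the standard library are available. Lean on these libraries where they do the work, as an engineer would, in place of code of your own. Each camera call takes 0.05 s, during which the arm holds its last target. There are 200 camera calls.

TASK

The filter cassette sits too deep in the intake hood of the bench-mounted air-conditioning unit for fingers, so take the pull hook from the rubber mat, catch it behind the cassette's upright pull bar and draw the cassette out until you feel it come up against its stop. The plastic is brittle: work gently, without jerking or forcing it, and keep the gripper itself off the cassette and the unit. Then unhook and lay the hook back flat on the mat, leaving the cassette out and everything else on the bench where it is.

Things in the scene. Friction and masses are not known exactly. Their poses are not given: they have to be found in the camera images.
- unit: Black air-conditioning unit fixed on the far part of the bench on timber bearers. Origin on the bench top under the middle of the intake mouth; x points into the unit, away from the robot, y left as seen looking in, z up. Main case x 90 to 310 mm, y -160 to 160, z 30 to 188; end fittings reach y -225 and 225. The intake hood stands in front of it, x 0 to 90 mm, 190 wide, top at z 113.
- mouth (a point): Middle of the hood's mouth, 70 mm above the bench; axes as the unit's. Inside, the hood is clear from y -89 to 89 mm and z -34 to 38 mm of this point, 90 mm deep. The 5 mm roof has a sight notch over the pull bar, y -27 to 27, from the mouth to 60 mm in.
- cassette: Grey filter cassette sliding along the unit's x in the hood; axes as the unit's. Origin at the middle of its upright pull bar: 8 mm round steel, 44 mm tall between centre lines, joined to the front panel by a leg at top and bottom, open on both sides. The bar stays at y 0, z 70 mm of the unit and starts 3 to 38 mm inside the mouth. The plastic breaks if the hook loads it with more than 16 N.
- panel (a point): Centre of the cassette's flat front panel (166 wide, 60 mm high), 26 mm behind the bar's centre line: 22 mm are free between bar and panel. The cassette rides on a two-part runner: it takes about 3 N to slide, then checks slightly as it picks up the outer part (after 30 to 80 mm) and takes about 7 N, and meets a firm, unseen stop after 60 to 120 mm in all. It stays where it is left.
- hook: Pull hook, 0.16 kg, lying flat on the mat. Wooden handle 110 x 26 x 26 mm with rounded edges; origin at the centre of its underside, x along the tool towards the hook, z up. A 6 mm round steel shank goes on from the handle, its centre line 13 mm above the underside, to x = 185 mm. Centre of mass at about x = 32 mm.
- hook_grip (a point): Middle of the hook's wooden handle, 13 mm above its underside.
- hook_tip (a point): Middle of the hook's prong, at x 185, y 13, z 13 mm of the hook. At the shank's end the same 6 mm bar turns sideways into the prong, towards the hook's +y up to y = 26 mm, and ends in a short lip turned back to x = 177 mm (centre lines). The hook is thus level when the tool lies flat; 20 mm are free between shank and lip.
- mat: Black rubber tool mat fixed on the bench, 300 (x) x 150 (y) x 3 mm, origin at the centre of its underside. It lies left or right of the middle; the hook starts on it and must finally lie on it.
- tray: Open steel parts tray 200 x 120 x 30 mm with fittings in it, on the side opposite the mat; origin at the centre of its underside. Leave alone.
- thermostat: Small thermostat switch with a knob, 44 x 44 x 54 mm, standing left of the hood; origin under its centre. Leave alone.
- valve: Brass expansion valve, 30 x 30 x 73 mm, standing right of the hood; origin under its centre. Leave alone.
Not all that is in view belongs to the job. Several things have the shape of the hook; the one meant has the colours described above.

How it is judged:
On the way:
1. the cassette is drawn out against its stop (x of cassette in the frame of unit below -0.064 m), for 0.1 s.
At the end, for the whole second after the job is handed in: The cassette is out against its stop (within 4 mm), and the hook lies flat and still on the mat: the middle of its handle above the mat, the middle of its prong above it too or at most 10 mm past an edge (x of cassette in the frame of unit below -0.063 m and x of hook_grip in the frame of mat between -0.15 and 0.15 m and y of hook_grip in the frame of mat between -0.075 and 0.075 m and x of hook_tip in the frame of mat between -0.16 and 0.16 m and y of hook_tip in the frame of mat between -0.085 and 0.085 m and height (world z) of hook_grip below 0.024 m and height (world z) of hook_tip below 0.03 m and linear speed of hook below 0.02 m/s); the robot touches nothing.
It fails at once if the hook loads the cassette with more than 16 N (contact force between hook and cassette above 16 N).
It fails at once if the hook loads the unit's case with more than 16 N (contact force between hook and unit above 16 N).
It fails at once if the gripper or arm touches the cassette or the unit (contact force between any of the arm, the fingers and cassette above 1 N or contact force between any of the arm, the fingers and unit above 1 N).
It fails at once if the hook is dropped: it falls free, out of the fingers, faster than 0.7 m/s (linear speed of hook above 0.7 m/s and contact force between the fingers and hook below 0.5 N).
It fails at once if a bystander is moved by more than 20 mm (distance of any of tray, thermostat, valve from where it was at the start of the episode above 0.02 m).
It also fails if it takes over 72 s, if anything falls off the work surface, if the arm or the gripper's body presses on something with over 40 N, if the wrist force passes 120 N, or if a joint passes its speed limit or range.

## Working session

There is one attempt and no reset: what is moved stays moved. The work goes in short steps, Python scripts to look and compute and a tool call to move; the robot and the scene stay as the last step left them, time stands still between calls to the robot, and variables do not carry over. Pictures are saved under pics/ and viewed, at most 10 in all, crops included, and the job is handed in when it is done.

Besides the shell and the picture viewer there is one more tool, called after "Call:" by a JSON object that holds its "name" and its "arguments", one argument or row to a line. move_arm: Moves the arm, as the interface text tells. Its arguments: {"type":"object","properties":{"plan":{"type":"string"},"newtons":{"type":"number"}},"required":["plan"]}

```bash
mkdir -p pics; ls; cat > h.py <<'E'
import numpy as np, cv2
from scipy.spatial.transform import Rotation as R
from plant import r, imaging
def snap(n,f):
    s=imaging.snapshot(n); cv2.imwrite('pics/'+f,s['color'][:,:,::-1]); np.save('pics/'+f+'.npy',s,allow_pickle=True); return s
def rot(s):
    o=np.array(s['orientation'],float)
    return o if o.shape==(3,3) else R.from_rotvec(o).as_matrix()
def ray(s,u,v,fish=False):
    K=np.array(s['mtx']); x=(u-K[0,2])/K[0,0]; y=(v-K[1,2])/K[1,1]
    if fish:
        t=np.hypot(x,y); d=np.array([x/t*np.sin(t),y/t*np.sin(t),np.cos(t)]) if t>0 else np.array([0,0,1.])
    else: d=np.array([x,y,1])
    return np.array(s['origin']),rot(s)@d
def onz(s,u,v,z,fish=False):
    o,d=ray(s,u,v,fish); return o+d*(z-o[2])/d[2]
E
python3 - <<'E'
from h import *
for n in ['top','scene']:
    s=snap(n,n+'1.png'); print(n,s['origin'],s['orientation'],s['mtx'])
print(r.read_state(),r.pinch_z)
E
```

```text
pics
top [0.38610672 0.11267762 1.12920652] [-2.217835    2.18242729 -0.06773434] [[409.48042245   0.         322.1098293 ]
 [  0.         409.48042245 207.50389301]
 [  0.           0.           1.        ]]
scene [ 1.23353627 -0.21713107  1.03967606] [-2.09042969 -1.37562439  0.51443062] [[417.16005409   0.         322.15886678]
 [  0.         417.16005409 199.23043477]
 [  0.           0.           1.        ]]
{'t': 0.1, 'q': array([-1.2644945 ,  0.61581594, -0.012621  ,  1.42474441,  0.00809365,
        1.10341456, -0.04039139]), 'qvel': array([ 0.00028812, -0.00439345, -0.00109988, -0.00402208, -0.00052243,
        0.00155113, -0.00047554]), 'tau': array([ 1.36933144e-03, -4.70385575e+01,  2.60474319e-01, -1.71572989e+01,
        1.01426468e-02,  5.86121081e-03,  4.98442162e-06]), 'tcp_pos': array([0.21210883, 0.61368504, 0.23025633]), 'tool_rot': array([-0.52017783, -3.09785589,  0.00361802]), 'contact_force': array([-0.36314482, -0.45604266,  0.56266297]), 'moment': array([ 0.00829835, -0.01280321,  0.0359751 ]), 'grasp_force': 0.0, 'finger_gap': 0.998835135154422} 0.0187
```

View pics/top1.png

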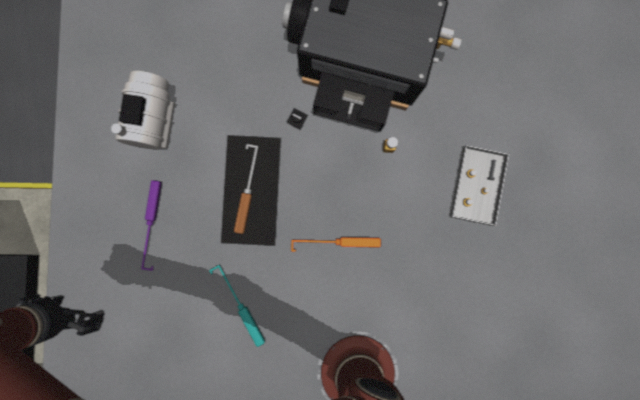

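View pics/scene1.png

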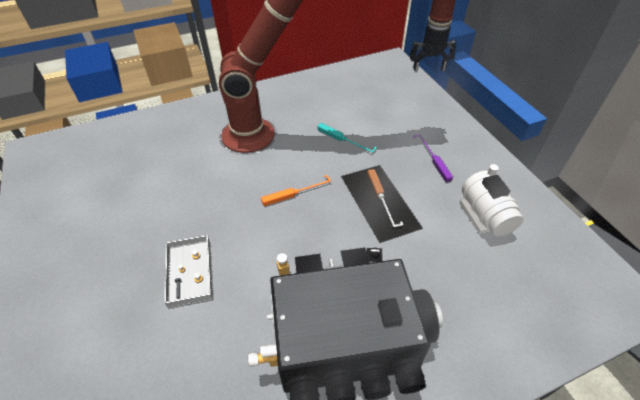

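The top view shows the job hook (wooden, at (243,212), prong near (252,147) pointing image-left, i.e. +y) on the mat. The hood's mouth edge runs from about (313,115) to (382,130), with the bar near (352,100). I'll enlarge this area.

```bash
python3 - <<'E'
from h import *
im=cv2.imread('pics/top1.png')[65:255,215:400]
cv2.imwrite('pics/crop1.png',cv2.convertScaleAbs(cv2.resize(im,None,fx=3,fy=3,interpolation=cv2.INTER_CUBIC),alpha=1.6,beta=10))
s=np.load('pics/top1.png.npy',allow_pickle=True).item()
c=s['color']; hsv=cv2.cvtColor(c,cv2.COLOR_RGB2HSV)
m=((hsv[:,:,0]<15)&(hsv[:,:,1]>120)).astype(np.uint8); m[:, :225]=0;m[:,280:]=0;m[:180]=0;m[245:]=0
p=np.argwhere(m)[:,::-1].astype(np.float32); b=cv2.minAreaRect(p); print(len(p),b)
for q in cv2.boxPoints(b): print(onz(s,*q,0.022))
print('c',onz(s,*b[0],0.022))
for uv in [(255,147),(228,136),(280,138),(274,244),(221,242)]: print(uv,onz(s,*uv,0.003 if uv[0]!=255 else .016))
for uv in [(316,75),(313,115),(382,130)]: print(uv,onz(s,*uv,.113))
E
```

```text
421 ((242.2772216796875, 213.0583953857422), (10.764047622680664, 40.06903839111328), 11.888657569885254)
[0.37447906 0.34126373 0.022     ]
[0.48076668 0.32182979 0.022     ]
[0.47522257 0.29321985 0.022     ]
[0.36896425 0.31279986 0.022     ]
c [0.42472196 0.31730324 0.022     ]
(255, 147) [0.6064537  0.28831917 0.016     ]
(228, 136) [0.6384492  0.36583239 0.003     ]
(280, 138) [0.6354646  0.22172378 0.003     ]
(274, 244) [0.34203816 0.23194628 0.003     ]
(221, 242) [0.34525526 0.37684335 0.003     ]
(316, 75) [0.77352737 0.12360997 0.113     ]
(313, 115) [0.67100399 0.12945042 0.113     ]
(382, 130) [ 0.63606688 -0.04456473  0.113     ]
```

View pics/crop1.png

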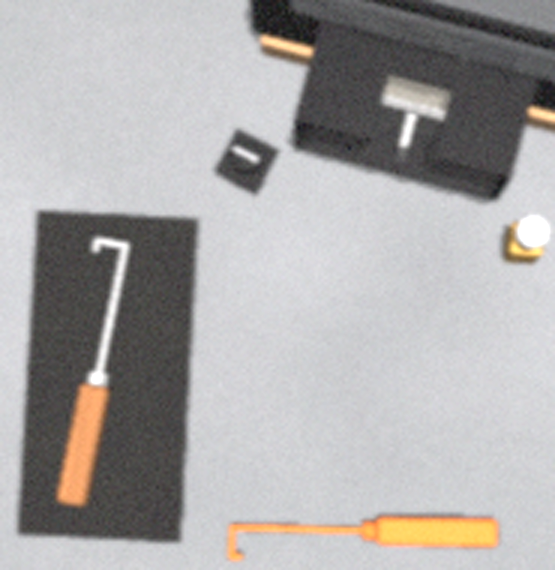

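Call:
{"name": "move_arm", "arguments": {
  "plan": "1 40 -50 0 0 0 0.05;1 80 -98 -10 0 0 0.1;1 115 -140 -20 0 0 0.15;1 145 -178 -30 0 0 0.15;1 175 -213 -40 0 0 0.15;1 205 -250 -50 0 0 0.15;1 235 -285 -60 0 0 0.15;1 250 -304 -60 0 0 0.15;1 250 -304 -60 0 0 0.15;1 250 -304 -60 0 0 0.15",
  "newtons": 60
}}

```text
t: 1.1
tcp_pos: [0.4631, 0.3084, 0.1707]
tool_rot: [-0.293, -3.127, 0.002]
contact_force: [0.6, 0.2, 0.6]
finger_gap: 0.999
grasp_force: 0.0
```

```bash
python3 - <<'E'
from h import *
s=snap('wrist','w1.png'); st=r.read_state(); print(st['t'],st['tcp_pos'],R.from_rotvec(st['tool_rot']).as_matrix(),s['origin'],s['mtx'])
E
```

```text
1.15 [0.46186469 0.31053439 0.17098107] [[-9.83281639e-01  1.82087001e-01 -1.24227273e-03]
 [ 1.82086796e-01  9.83282422e-01  2.77180757e-04]
 [ 1.27197596e-03  4.63452872e-05 -9.99999190e-01]] [0.38696849 0.32204362 0.31387954] [[309.70691629   0.         322.11371135]
 [  0.         309.70691629 202.07278053]
 [  0.           0.           1.        ]]
```

View pics/w1.png

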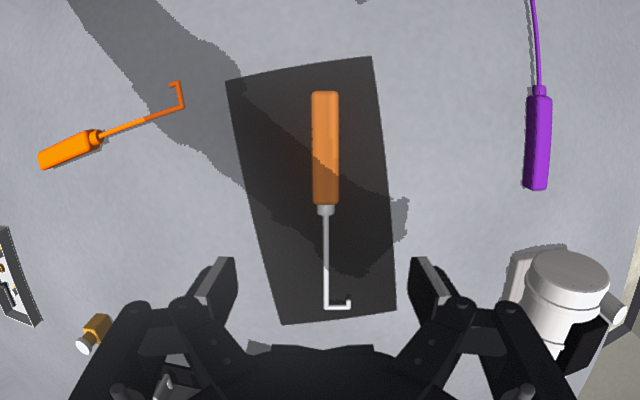

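The hook is well centred: handle from (325,91) to (326,205), shank end (327,306), prong to (349,306). Checking the numbers.

```bash
python3 - <<'E'
from h import *
s=np.load('pics/w1.png.npy',allow_pickle=True).item()
P=[onz(s,*uv,.029,True) for uv in [(325.5,93),(325.5,205)]]+[onz(s,326.5,306.5,.016,True),onz(s,348,306.5,.016,True)]
for p in P: print(p)
d=P[1]-P[0]; print('len',np.linalg.norm(d),'yaw',np.degrees(np.arctan2(d[1],d[0])))
d=P[2]-P[0]; print(np.linalg.norm(d),'yaw',np.degrees(np.arctan2(d[1],d[0])))
e=d/np.linalg.norm(d); print('grasp x=38:',P[2]-e*(185-38)/1000)
for uv in [(226,82),(372,57),(397,310),(282,325)]: print('mat',onz(s,*uv,.003,True))
E
```

```text
[0.37489898 0.32689707 0.029     ]
[0.47927269 0.30739325 0.029     ]
[0.60786021 0.28499354 0.016     ]
[0.61289775 0.30995381 0.016     ]
len 0.10618037242169252 yaw -10.58452060538266
0.23705662048684883 yaw -10.19694726319327
grasp x=38: [0.46339978 0.31097813 0.02406137]
mat [0.34031696 0.2311182  0.003     ]
mat [0.34519806 0.37951963 0.003     ]
mat [0.64279193 0.36990112 0.003     ]
mat [0.63802255 0.22123808 0.003     ]
```

Call:
{"name": "move_arm", "arguments": {
  "plan": "1 1 0 -45 0 0 0;1 1 0 -90 0 0 0;1 1 0 -130 0 0 0;1 1 0 -150 0 0 0;1 1 0 -160 0 0 0;1 1 0 -166 0 0 0;0 1 0 -166 0 0 0;-1 1 0 -166 0 0 0;-1 1 0 -166 0 0 0;-1 1 0 -166 0 0 0",
  "newtons": 70
}}

```text
t: 2.15
tcp_pos: [0.4639, 0.3107, 0.0063]
tool_rot: [0.287, 3.127, 0.002]
contact_force: [0.2, 0.4, 0.3]
finger_gap: 0.335
grasp_force: 0.0
```

Call:
{"name": "move_arm", "arguments": {
  "plan": "-1 0 0 0 0 0 0;-1 0 0 0 0 0 0;-1 0 0 0 0 0 0"
}}

```text
t: 2.45
tcp_pos: [0.4641, 0.3108, 0.0065]
tool_rot: [0.287, 3.127, 0.002]
contact_force: [0.8, 0.2, 6.0]
finger_gap: 0.286
grasp_force: 69.9
```

Call:
{"name": "move_arm", "arguments": {
  "plan": "-1 0 0 10 0 0 0;-1 0 0 30 0 0 0;-1 0 0 65 0 0 0;-1 0 0 105 0 0 0;-1 5 -10 145 0 0 0;-1 20 -35 185 0 0 0;-1 40 -65 220 0 0 0;-1 60 -95 245 0 0 0;-1 80 -125 258 0 0 0;-1 96 -150 264 0 0 0"
}}

```text
t: 3.45
tcp_pos: [0.5605, 0.1578, 0.2715]
tool_rot: [0.29, 3.125, 0.0]
contact_force: [0.5, 0.1, -2.3]
finger_gap: 0.294
grasp_force: 68.9
```

Call:
{"name": "move_arm", "arguments": {
  "plan": "-1 15 -25 0 0 0 0;-1 20 -30 0 0 0 0;-1 20 -30 0 0 0 0;-1 20 -30 0 0 0 0"
}}

```text
t: 3.85
tcp_pos: [0.5781, 0.1321, 0.2689]
tool_rot: [-0.283, -3.127, -0.002]
contact_force: [0.4, 0.3, -1.8]
finger_gap: 0.286
grasp_force: 68.9
```

```bash
python3 - <<'E'
from h import *
s=snap('wrist','w2.png'); st=r.read_state(); print(st['t'],st['tcp_pos'],st['tool_rot'],st['contact_force'],st['q'])
E
```

```text
3.9 [0.57802645 0.13258235 0.26899328] [-2.81438522e-01 -3.12702506e+00 -1.90311968e-03] [-0.17934685  0.47239528 -2.19393718] [-0.24141566  0.49200377 -0.03184679  1.53975072  0.01475952  1.11147101
  1.11522543]
```

View pics/w2.png

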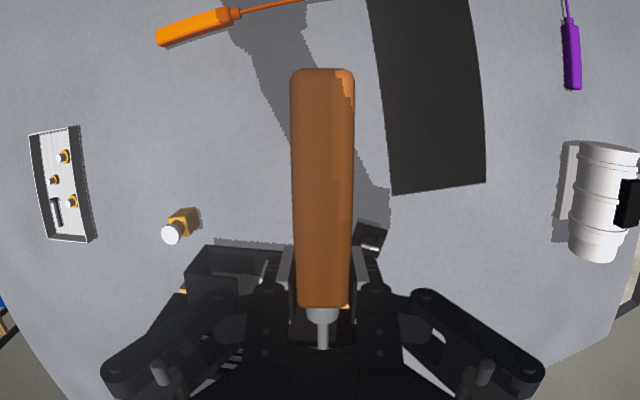

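The handle is held straight; hood mouth shows at (185–370, 240–300) partly behind the fingers, thermostat at (370,238), valve at (172,232). I'll move forward for a clear view.

Call:
{"name": "move_arm", "arguments": {
  "plan": "-1 30 10 5 0 0 0;-1 60 30 10 0 0 0;-1 90 45 10 0 0 0;-1 90 45 10 0 0 0;-1 90 45 10 0 0 0"
}}

```text
t: 4.4
tcp_pos: [0.6682, 0.1773, 0.2781]
tool_rot: [-0.282, -3.126, 0.0]
contact_force: [0.2, 0.2, -1.5]
finger_gap: 0.289
grasp_force: 69.2
```

```bash
python3 - <<'E'
from h import *
s=snap('wrist','w3.png'); st=r.read_state(); print(st['t'],st['tcp_pos'],st['tool_rot'],st['contact_force'])
im=cv2.imread('pics/w3.png')[100:300,130:390]
im=(255*(im/255.)**.5).astype(np.uint8)
cv2.imwrite('pics/w3c.png',cv2.resize(im,None,fx=3,fy=3,interpolation=cv2.INTER_CUBIC))
E
```

```text
4.45 [0.66803689 0.17630278 0.27869723] [-2.83507539e-01 -3.12655488e+00  8.84317844e-04] [-0.21997968 -0.75236682 -1.18732181]
```

View pics/w3c.png

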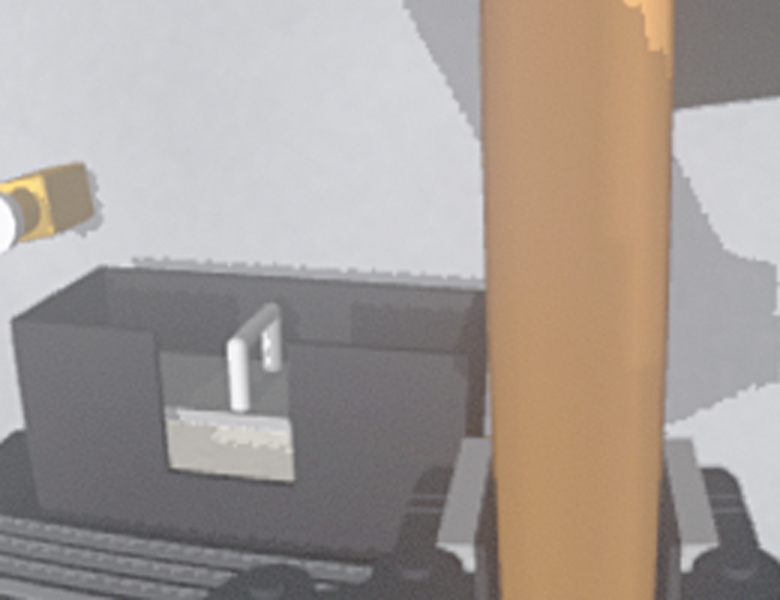

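Clear view: roof front edge from (15,323) to (466,352) in the crop with notch corners at (157,331) and (288,343), notch back at (170,468)/(295,480), pull bar from its top elbow (238,345) to the bottom elbow (275,308).

```bash
python3 - <<'E'
from h import *
s=np.load('pics/w3.png.npy',allow_pickle=True).item()
f=lambda u,v,z: onz(s,130+u/3,100+v/3,z,True)
L,NL,NR,Rr=[f(*p,.113) for p in [(15,323),(157,331),(288,343),(466,352)]]
B1,B2=f(170,468,.113),f(295,480,.113)
for p in (L,NL,NR,Rr,B1,B2): print(p)
print('w',np.linalg.norm(L-Rr),'notch',np.linalg.norm(NL-NR),'depth',np.linalg.norm(B1-NL),np.linalg.norm(B2-NR))
for a,b in((L,Rr),(NL,NR),(B1,B2)):
    d=b-a; print('yaw',np.degrees(np.arctan2(-d[0],d[1])))
for a,b in((NL,B1),(NR,B2)):
    d=b-a; print('yaw',np.degrees(np.arctan2(d[1],d[0])))
print('mid',(L+Rr)/2,(NL+NR)/2)
print('bar top',f(238,345,.092),'bot',f(275,309,.048)); print('panel top edge',f(166,412,.100),f(292,422,.100))
print('valve top',f(4,220,.073))
t=np.load('pics/top1.png.npy',allow_pickle=True).item()
for n,uv,z in [('therm',(297,117),.05),('valve',(392,142),.073),('bar',(350,114),.096)]: print(n,onz(t,*uv,z))
E
```

```text
[ 0.65463961 -0.05000882  0.113     ]
[0.66921155 0.01501205 0.113     ]
[0.68286141 0.06653475 0.113     ]
[0.69755524 0.13085896 0.113     ]
[7.25577859e-01 3.95893533e-04 1.13000000e-01]
[0.73780105 0.05264149 0.113     ]
w 0.18588949753254108 notch 0.0533001633482593 depth 0.058230514196959085 0.05666910015752504
yaw -13.3480845587496
yaw -14.838428801567334
yaw -13.16787519763912
yaw -14.536992291099839
yaw -14.191555522161774
mid [0.67609743 0.04042507 0.113     ] [0.67603648 0.0407734  0.113     ]
bar top [0.68626131 0.03696417 0.092     ] bot [0.68567404 0.03886484 0.048     ]
panel top edge [ 7.06413570e-01 -2.01292622e-04  1.00000000e-01] [0.71879229 0.0534054  0.1       ]
valve top [ 0.61636634 -0.06989583  0.073     ]
therm [0.68246089 0.17306849 0.05      ]
valve [ 0.6147266  -0.07714515  0.073     ]
bar [0.68013743 0.03514076 0.096     ]
```

Call:
{"name": "move_arm", "arguments": {
  "plan": "-1 -35 -20 0 0 0 -0.02;-1 -70 -45 -10 0 0 -0.04;-1 -105 -70 -25 0 0 -0.061;-1 -140 -97 -45 0 0 -0.061;-1 -168 -118 -70 0 0 -0.061;-1 -184 -131 -105 0 0 -0.061;-1 -184 -131 -140 0 0 -0.061;-1 -184 -131 -180 0 0 -0.061;-1 -184 -131 -208 0 0 -0.061;-1 -184 -131 -218 0 0 -0.061"
}}

```text
t: 5.45
tcp_pos: [0.4829, 0.044, 0.06]
tool_rot: [-0.381, -3.114, 0.002]
contact_force: [-1.3, 0.5, -2.2]
finger_gap: 0.291
grasp_force: 69.2
```

Call:
{"name": "move_arm", "arguments": {
  "plan": "-1 0 0 0 0 0 0;-1 0 0 0 0 0 0;-1 0 0 0 0 0 0"
}}

```text
t: 5.75
tcp_pos: [0.4865, 0.0445, 0.063]
tool_rot: [0.381, 3.115, 0.001]
contact_force: [-0.6, -0.3, -1.4]
finger_gap: 0.292
grasp_force: 69.2
```

```bash
python3 - <<'E'
from h import *
s=snap('wrist','w4.png'); st=r.read_state(); print(st['t'],st['tcp_pos'],st['tool_rot'],st['contact_force'])
t=snap('top','top2.png'); sc=snap('scene','sc2.png')
a=cv2.imread('pics/w4.png')[100:400,140:540]; b=cv2.imread('pics/top2.png')[60:210,300:450]
a=cv2.resize(a,(400,300)); b=cv2.resize(b,(400,400),interpolation=cv2.INTER_CUBIC)
o=np.zeros((400,800,3),np.uint8); o[:300,:400]=a; o[:,400:]=b
cv2.imwrite('pics/m4.png',(255*(o/255.)**.6).astype(np.uint8))
E
```

```text
5.8 [0.4864513  0.04446567 0.06287181] [3.81520130e-01 3.11498934e+00 1.21586709e-03] [ 0.41830831  0.53349859 -1.45523619]
```

View pics/m4.png

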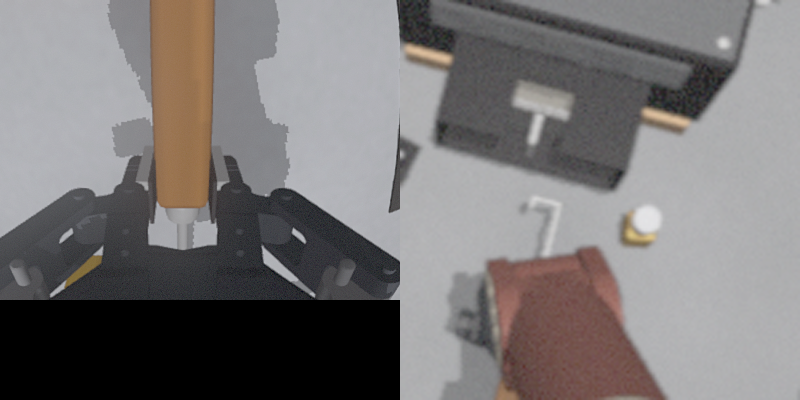

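The hook stands in front of the mouth: shank corner at (557,203) and lip corner at (530,200) in the composite, bar's end at (533,145).

```bash
python3 - <<'E'
from h import *
t=np.load('pics/top2.png.npy',allow_pickle=True).item()
M=np.array([.676,.0406]); a=np.radians(-13.9); E=np.array([[np.cos(a),np.sin(a)],[-np.sin(a),np.cos(a)]])
for n,uv,z in [('corner',(557,203),.07),('lip',(530,200),.07),('shank',(545,253),.07),('bartop',(533,144),.094),('panelL',(513,103),.1),('panelR',(573,114),.1)]:
    p=onz(t,300+(uv[0]-400)/2.667,60+uv[1]/2.667,z); print(n,p,'unit',E@(p[:2]-M))
print('expect corner', E@(np.array([.4864,.0445])-M)+[.147,0])
E
```

```text
corner [0.62935201 0.00925366 0.07      ] unit [-0.0377517  -0.04163456]
lip [0.63184229 0.03579192 0.07      ] unit [-0.04170958 -0.0152752 ]
shank [0.57970612 0.02045176 0.07      ] unit [-0.08863388 -0.04269072]
bartop [0.6807178  0.03532751 0.094     ] unit [ 0.00584624 -0.00398475]
panelL [0.71841732 0.05542439 0.1       ] unit [0.03761395 0.02458011]
panelR [ 0.70882979 -0.00218323  0.1       ] unit [ 0.04214615 -0.03364375]
expect corner [-0.03798473 -0.04176144]
```

Call:
{"name": "move_arm", "arguments": {
  "plan": "-1 10 -2.4 0 0 0 0;-1 20 -4.8 -1 0 0 0;-1 30 -7.2 -1 0 0 0;-1 40 -9.6 -1 0 0 0;-1 48 -11.5 -1 0 0 0;-1 54 -13 -1 0 0 0;-1 58.3 -14.4 -1 0 0 0;-1 58.3 -14.4 -1 0 0 0;-1 58.3 -14.4 -1 0 0 0"
}}

```text
t: 6.8
tcp_pos: [0.5432, 0.03, 0.0602]
tool_rot: [-0.382, -3.117, 0.0]
contact_force: [-0.4, -0.0, -1.9]
finger_gap: 0.287
grasp_force: 69.2
```

Call:
{"name": "move_arm", "arguments": {
  "plan": "-1 2 -0.5 0 0 0 0;-1 4 -1 0 0 0 0;-1 6 -1.5 0 0 0 0;-1 6 -1.5 0 0 0 0"
}}

```text
t: 7.2
tcp_pos: [0.55, 0.0283, 0.0604]
tool_rot: [0.382, 3.118, -0.0]
contact_force: [-0.2, 0.2, -1.2]
finger_gap: 0.288
grasp_force: 69.2
```

Call:
{"name": "move_arm", "arguments": {
  "plan": "-1 1 -0.2 0 0 0 0;-1 2 -0.5 0 0 0 0;-1 2 -0.5 0 0 0 0"
}}

```text
t: 7.5
tcp_pos: [0.5518, 0.0278, 0.0603]
tool_rot: [0.382, 3.118, -0.0]
contact_force: [-1.1, 0.4, -2.4]
finger_gap: 0.287
grasp_force: 69.2
```

Call:
{"name": "move_arm", "arguments": {
  "plan": "-1 1 -0.2 0 0 0 0;-1 2 -0.5 0 0 0 0;-1 2 -0.5 0 0 0 0"
}}

```text
t: 7.8
tcp_pos: [0.5538, 0.0273, 0.0603]
tool_rot: [0.382, 3.118, -0.0]
contact_force: [-0.4, 0.1, -1.4]
finger_gap: 0.293
grasp_force: 69.2
```

Call:
{"name": "move_arm", "arguments": {
  "plan": "-1 1 -0.2 0 0 0 0;-1 2 -0.5 0 0 0 0;-1 2 -0.5 0 0 0 0"
}}

```text
t: 8.1
tcp_pos: [0.5559, 0.0268, 0.0603]
tool_rot: [0.382, 3.118, -0.0]
contact_force: [1.0, 0.0, -1.7]
finger_gap: 0.289
grasp_force: 69.2
```

Call:
{"name": "move_arm", "arguments": {
  "plan": "-1 1 -0.2 0 0 0 0;-1 2 -0.5 0 0 0 0;-1 2 -0.5 0 0 0 0"
}}

```text
t: 8.4
tcp_pos: [0.5564, 0.0266, 0.06]
tool_rot: [-0.381, -3.116, 0.0]
contact_force: [-2.9, 1.5, -0.8]
finger_gap: 0.289
grasp_force: 69.3
```

```bash
python3 - <<'E'
from h import *
st=r.read_state(); print(st['t'],st['tcp_pos'],st['contact_force'])
t=snap('top','top3.png'); sc=snap('scene','sc3.png')
b=cv2.imread('pics/top3.png')[60:210,300:450]; b=cv2.resize(b,(400,400),interpolation=cv2.INTER_CUBIC)
c=cv2.imread('pics/sc3.png')[225:325,255:415]; c=cv2.resize(c,(400,250),interpolation=cv2.INTER_CUBIC)
o=np.zeros((400,800,3),np.uint8); o[:,:400]=b; o[:250,400:]=c
cv2.imwrite('pics/m5.png',(255*(o/255.)**.6).astype(np.uint8))
E
```

```text
8.4 [0.55644775 0.02662558 0.06002613] [-2.9484551   1.45305188 -0.81655731]
```

View pics/m5.png

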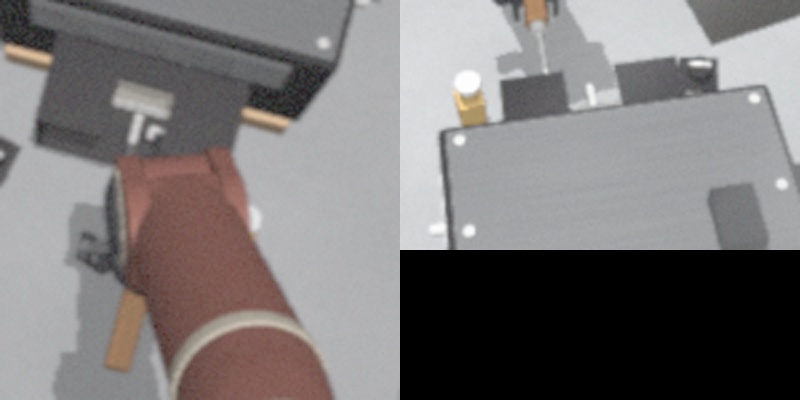

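Contact with the panel felt (3 N) right where computed; the lip appears at (155,130) just right of the bar at (137,128). Backing off, then sliding sideways.

Call:
{"name": "move_arm", "arguments": {
  "plan": "-1 -3 0.7 0 0 0 0;-1 -5.3 1.3 0 0 0 0;-1 -5.3 1.3 0 0 0 0;-1 -4.5 4.5 0 0 0 0;-1 -3.5 8.5 0 0 0 0;-1 -3 10.5 0 0 0 0;-1 -3 10.5 0 0 0 0"
}}

```text
t: 9.2
tcp_pos: [0.5549, 0.0378, 0.0603]
tool_rot: [0.38, 3.118, 0.001]
contact_force: [1.2, 0.2, -1.9]
finger_gap: 0.293
grasp_force: 69.2
```

Call:
{"name": "move_arm", "arguments": {
  "plan": "-1 0.5 2 0 0 0 0;-1 1 4 0 0 0 0;-1 1.5 6 0 0 0 0;-1 1.5 6 0 0 0 0"
}}

```text
t: 9.6
tcp_pos: [0.5562, 0.0435, 0.0603]
tool_rot: [0.381, 3.118, 0.001]
contact_force: [-0.1, -0.7, -1.9]
finger_gap: 0.287
grasp_force: 69.2
```

Call:
{"name": "move_arm", "arguments": {
  "plan": "-1 0.7 3 0 0 0 0;-1 1.5 6 0 0 0 0;-1 2.2 9 0 0 0 0;-1 3 12 0 0 0 0;-1 3.2 13 0 0 0 0;-1 3.2 13 0 0 0 0"
}}

```text
t: 10.2
tcp_pos: [0.5593, 0.0563, 0.0603]
tool_rot: [-0.381, -3.118, -0.0]
contact_force: [-0.4, 1.2, -2.0]
finger_gap: 0.29
grasp_force: 69.2
```

Call:
{"name": "move_arm", "arguments": {
  "plan": "-1 -3 0.7 0 0 0 0;-1 -6 1.5 0 0 0 0;-1 -8 2 0 0 0 0;-1 -9 2.2 0 0 0 0;-1 -10 2.5 0 0 0 0;-1 -11 2.7 0 0 0 0;-1 -12 3 0 0 0 0;-1 -13 3.2 0 0 0 0;-1 -14 3.5 0 0 0 0;-1 -15 3.7 0 0 0 0"
}}

```text
t: 11.2
tcp_pos: [0.5453, 0.0594, 0.0605]
tool_rot: [0.382, 3.116, 0.0]
contact_force: [3.3, -1.4, -2.3]
finger_gap: 0.293
grasp_force: 69.0
```

Call:
{"name": "move_arm", "arguments": {
  "plan": "-1 -1 0.2 0 0 0 0;-1 -2 0.5 0 0 0 0;-1 -3 0.7 0 0 0 0;-1 -4 1 0 0 0 0;-1 -5 1.2 0 0 0 0;-1 -6 1.5 0 0 0 0;-1 -7 1.7 0 0 0 0;-1 -8 2 0 0 0 0;-1 -9 2.2 0 0 0 0;-1 -10 2.5 0 0 0 0"
}}

```text
t: 12.2
tcp_pos: [0.5343, 0.0622, 0.0603]
tool_rot: [0.382, 3.118, 0.0]
contact_force: [3.0, -0.8, -1.8]
finger_gap: 0.288
grasp_force: 69.1
```

Call:
{"name": "move_arm", "arguments": {
  "plan": "-1 -1 0.2 0 0 0 0;-1 -2 0.5 0 0 0 0;-1 -3 0.7 0 0 0 0;-1 -4 1 0 0 0 0;-1 -5 1.2 0 0 0 0;-1 -6 1.5 0 0 0 0;-1 -7 1.7 0 0 0 0;-1 -8 2 0 0 0 0;-1 -9 2.2 0 0 0 0;-1 -10 2.5 0 0 0 0"
}}

```text
t: 13.2
tcp_pos: [0.5243, 0.0647, 0.0603]
tool_rot: [-0.382, -3.118, 0.0]
contact_force: [4.0, -0.3, -1.0]
finger_gap: 0.287
grasp_force: 69.1
```

Call:
{"name": "move_arm", "arguments": {
  "plan": "-1 -1 0.2 0 0 0 0;-1 -2 0.5 0 0 0 0;-1 -3 0.7 0 0 0 0;-1 -4 1 0 0 0 0;-1 -5 1.2 0 0 0 0;-1 -6 1.5 0 0 0 0;-1 -7 1.7 0 0 0 0;-1 -8 2 0 0 0 0;-1 -9 2.2 0 0 0 0;-1 -10 2.5 0 0 0 0"
}}

```text
t: 14.2
tcp_pos: [0.5143, 0.0672, 0.0603]
tool_rot: [0.382, 3.118, -0.0]
contact_force: [3.0, 0.3, -2.0]
finger_gap: 0.288
grasp_force: 69.1
```

Call:
{"name": "move_arm", "arguments": {
  "plan": "-1 -1 0.2 0 0 0 0;-1 -2 0.5 0 0 0 0;-1 -3 0.7 0 0 0 0;-1 -4 1 0 0 0 0;-1 -5 1.2 0 0 0 0;-1 -6 1.5 0 0 0 0;-1 -7 1.7 0 0 0 0;-1 -8 2 0 0 0 0;-1 -9 2.2 0 0 0 0;-1 -10 2.5 0 0 0 0"
}}

```text
t: 15.2
tcp_pos: [0.5061, 0.0693, 0.0606]
tool_rot: [0.383, 3.114, 0.001]
contact_force: [7.8, -1.9, -3.3]
finger_gap: 0.289
grasp_force: 68.9
```

Call:
{"name": "move_arm", "arguments": {
  "plan": "-1 -1 0.2 0 0 0 0;-1 -2 0.5 0 0 0 0;-1 -3 0.7 0 0 0 0;-1 -4 1 0 0 0 0;-1 -5 1.2 0 0 0 0;-1 -6 1.5 0 0 0 0"
}}

```text
t: 15.8
tcp_pos: [0.5006, 0.0707, 0.0606]
tool_rot: [0.383, 3.114, 0.001]
contact_force: [6.5, -1.0, -3.3]
finger_gap: 0.29
grasp_force: 68.9
```

Call:
{"name": "move_arm", "arguments": {
  "plan": "-1 -1 0.2 0 0 0 0;-1 -2 0.5 0 0 0 0;-1 -3 0.7 0 0 0 0;-1 -4 1 0 0 0 0;-1 -5 1.2 0 0 0 0;-1 -6 1.5 0 0 0 0;-1 -7 1.7 0 0 0 0;-1 -8 2 0 0 0 0;-1 -9 2.2 0 0 0 0;-1 -10 2.5 0 0 0 0"
}}

```text
t: 16.8
tcp_pos: [0.4907, 0.0732, 0.0606]
tool_rot: [0.383, 3.113, 0.001]
contact_force: [7.1, -1.5, -3.8]
finger_gap: 0.289
grasp_force: 68.9
```

Call:
{"name": "move_arm", "arguments": {
  "plan": "-1 -1 0.2 0 0 0 0;-1 -2 0.5 0 0 0 0;-1 -3 0.7 0 0 0 0;-1 -4 1 0 0 0 0;-1 -5 1.2 0 0 0 0;-1 -6 1.5 0 0 0 0;-1 -7 1.7 0 0 0 0;-1 -8 2 0 0 0 0"
}}

```text
t: 17.6
tcp_pos: [0.4827, 0.0753, 0.0606]
tool_rot: [0.383, 3.113, 0.001]
contact_force: [6.7, -0.1, -4.7]
finger_gap: 0.29
grasp_force: 68.9
```

Call:
{"name": "move_arm", "arguments": {
  "plan": "-1 -1 0.2 0 0 0 0;-1 -2 0.5 0 0 0 0;-1 -3 0.7 0 0 0 0;-1 -4 1 0 0 0 0;-1 -5 1.2 0 0 0 0"
}}

```text
t: 18.1
tcp_pos: [0.4777, 0.0765, 0.0606]
tool_rot: [0.383, 3.113, 0.001]
contact_force: [7.3, -2.8, -3.1]
finger_gap: 0.287
grasp_force: 68.9
```

Call:
{"name": "move_arm", "arguments": {
  "plan": "-1 -0.5 0.1 0 0 0 0;-1 -1 0.2 0 0 0 0;-1 -1.5 0.4 0 0 0 0;-1 -2 0.5 0 0 0 0"
}}

```text
t: 18.5
tcp_pos: [0.4757, 0.077, 0.0606]
tool_rot: [0.383, 3.114, 0.001]
contact_force: [6.8, -1.2, -3.3]
finger_gap: 0.288
grasp_force: 68.9
```

Call:
{"name": "move_arm", "arguments": {
  "plan": "-1 -0.5 0.1 0 0 0 0;-1 -1 0.2 0 0 0 0;-1 -1.5 0.4 0 0 0 0"
}}

```text
t: 18.8
tcp_pos: [0.4742, 0.0774, 0.0606]
tool_rot: [0.383, 3.114, 0.001]
contact_force: [7.7, -0.7, -3.4]
finger_gap: 0.292
grasp_force: 68.9
```

Call:
{"name": "move_arm", "arguments": {
  "plan": "-1 -0.5 0.1 0 0 0 0;-1 -1 0.2 0 0 0 0"
}}

```text
t: 19.0
tcp_pos: [0.4732, 0.0777, 0.0606]
tool_rot: [0.383, 3.114, 0.001]
contact_force: [6.3, -1.6, -4.2]
finger_gap: 0.286
grasp_force: 68.9
```

Bar is now at about −0.065; keep on in small steps.

Call:
{"name": "move_arm", "arguments": {
  "plan": "-1 -0.5 0.1 0 0 0 0;-1 -1 0.2 0 0 0 0;-1 -1.5 0.4 0 0 0 0"
}}

```text
t: 19.3
tcp_pos: [0.4717, 0.078, 0.0606]
tool_rot: [0.383, 3.114, 0.001]
contact_force: [7.0, -1.5, -4.6]
finger_gap: 0.291
grasp_force: 68.9
```

Call:
{"name": "move_arm", "arguments": {
  "plan": "-1 -0.5 0.1 0 0 0 0;-1 -1 0.2 0 0 0 0"
}}

```text
t: 19.5
tcp_pos: [0.4712, 0.0782, 0.0606]
tool_rot: [0.383, 3.112, 0.001]
contact_force: [8.6, -1.5, -4.8]
finger_gap: 0.287
grasp_force: 68.8
```

Call:
{"name": "move_arm", "arguments": {
  "plan": "-1 -0.5 0.1 0 0 0 0;-1 -1 0.2 0 0 0 0"
}}

```text
t: 19.7
tcp_pos: [0.4712, 0.0783, 0.0607]
tool_rot: [0.384, 3.111, 0.002]
contact_force: [9.7, -2.1, -5.4]
finger_gap: 0.29
grasp_force: 68.9
```

Call:
{"name": "move_arm", "arguments": {
  "plan": "-1 0 0 0 0 0 0;-1 0 0 0 0 0 0;-1 3 -0.7 0 0 0 0;-1 6 -1.5 0 0 0 0;-1 9 -2.2 0 0 0 0;-1 12 -3 0 0 0 0;-1 14 -3.5 0 0 0 0;-1 15 -3.8 0 0 0 0;-1 15 -3.8 0 0 0 0;-1 15 -3.8 0 0 0 0"
}}

```text
t: 20.7
tcp_pos: [0.482, 0.0749, 0.0602]
tool_rot: [-0.382, -3.118, 0.0]
contact_force: [0.4, -0.5, -1.5]
finger_gap: 0.284
grasp_force: 69.5
```

```bash
python3 - <<'E'
from h import *
M=np.array([.676,.0406]); a=np.radians(-13.9); E=np.array([[np.cos(a),np.sin(a)],[-np.sin(a),np.cos(a)]])
st=r.read_state(); print(st['t'],st['contact_force'],E@(st['tcp_pos'][:2]-M)+[.147,0])
E
```

```text
20.7 [ 0.41161856 -0.52337915 -1.49375647] [-0.04955409 -0.01328104]
```

Call:
{"name": "move_arm", "arguments": {
  "plan": "-1 -0.7 -3 0 0 0 0;-1 -1.5 -6 0 0 0 0;-1 -2.2 -9 0 0 0 0;-1 -2.5 -10 0 0 0 0;-1 -2.5 -10 0 0 0 0"
}}

```text
t: 21.2
tcp_pos: [0.4797, 0.0645, 0.0603]
tool_rot: [-0.383, -3.118, 0.0]
contact_force: [1.4, 0.4, -1.2]
finger_gap: 0.287
grasp_force: 69.5
```

Call:
{"name": "move_arm", "arguments": {
  "plan": "-1 -0.7 -3 0 0 0 0;-1 -1.5 -6 0 0 0 0;-1 -2.2 -9 0 0 0 0;-1 -3.2 -13 0 0 0 0;-1 -4.5 -18 0 0 0 0;-1 -5.2 -21 0 0 0 0;-1 -5.2 -21 0 0 0 0"
}}

```text
t: 21.9
tcp_pos: [0.4744, 0.0431, 0.0603]
tool_rot: [-0.384, -3.118, 0.001]
contact_force: [0.2, -0.2, -2.1]
finger_gap: 0.287
grasp_force: 69.5
```

Call:
{"name": "move_arm", "arguments": {
  "plan": "-1 -4 1 0 0 0 0;-1 -12 3 0 0 0 0;-1 -22 5.5 0 0 0 0;-1 -27 6.5 5 0 0 0;-1 -27 6.5 20 0 0 0;-1 -27 6.5 50 0 0 0;-1 -27 6.5 85 0 0 0;-1 -25 20 110 0 0 0.02;-1 -20 50 120 0 0 0.04;-1 -18 90 120 0 0 0.061"
}}

```text
t: 22.9
tcp_pos: [0.4579, 0.1332, 0.1827]
tool_rot: [0.292, 3.123, 0.001]
contact_force: [1.2, 0.0, -2.6]
finger_gap: 0.288
grasp_force: 69.5
```

Call:
{"name": "move_arm", "arguments": {
  "plan": "-1 2 40 0 0 0 0;-1 4 80 0 0 0 0;-1 6 120 0 0 0 0;-1 7 150 0 0 0 0;-1 8 170 -10 0 0 0;-1 8 178 -30 0 0 0;-1 8 178 -60 0 0 0;-1 8 178 -90 0 0 0;-1 8 178 -110 0 0 0;-1 8 178 -120 0 0 0"
}}

```text
t: 23.9
tcp_pos: [0.463, 0.3099, 0.0578]
tool_rot: [-0.287, -3.125, 0.007]
contact_force: [-0.5, -0.5, -0.7]
finger_gap: 0.286
grasp_force: 69.5
```

```bash
python3 - <<'E'
from h import *
t=snap('top','top4.png'); st=r.read_state(); print(st['t'],st['tcp_pos'],st['tool_rot'],st['contact_force'])
b=cv2.imread('pics/top4.png')[60:260,200:400]; b=cv2.resize(b,(600,600),interpolation=cv2.INTER_CUBIC)
cv2.imwrite('pics/m6.png',(255*(b/255.)**.6).astype(np.uint8))
E
```

```text
23.95 [0.46291638 0.30995444 0.05724653] [-0.28735144 -3.12414845  0.0070811 ] [-1.04907524  0.25476337 -1.70990781]
```

View pics/m6.png

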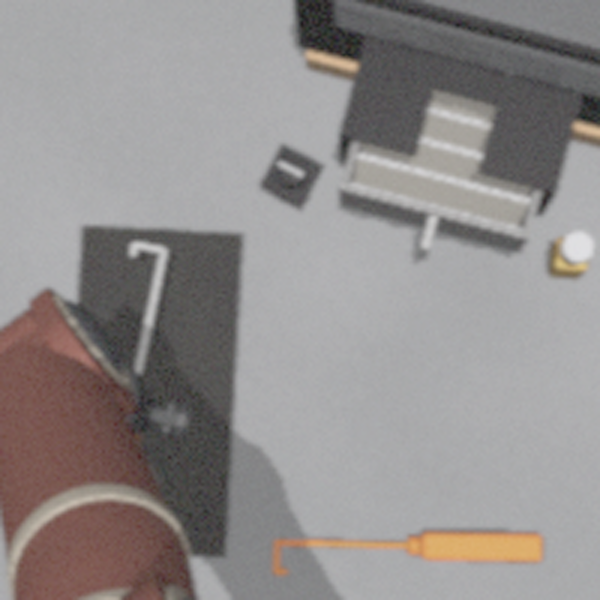

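The cassette stands well out (bar end at (423,250)), and the hook is above the mat (prong (150,248)). Lowering.

Call:
{"name": "move_arm", "arguments": {
  "plan": "-1 0 0 -15 0 0 0;-1 0 0 -30 0 0 0;-1 0 0 -40 0 0 0;-1 0 0 -44 0 0 0;-1 0 0 -47 0 0 0;-1 0 0 -49 0 0 0;-1 0 0 -50 0 0 0;-1 0 0 -50 0 0 0"
}}

```text
t: 24.75
tcp_pos: [0.4648, 0.312, 0.0106]
tool_rot: [0.287, 3.128, 0.0]
contact_force: [0.3, 0.5, -1.6]
finger_gap: 0.294
grasp_force: 69.5
```

Call:
{"name": "move_arm", "arguments": {
  "plan": "-1 0 0 -0.5 0 0 0;-1 0 0 -1 0 0 0;-1 0 0 -1 0 0 0"
}}

```text
t: 25.05
tcp_pos: [0.4647, 0.312, 0.0094]
tool_rot: [0.287, 3.128, 0.0]
contact_force: [0.3, -0.1, -2.1]
finger_gap: 0.286
grasp_force: 69.5
```

Call:
{"name": "move_arm", "arguments": {
  "plan": "-1 0 0 -0.5 0 0 0;-1 0 0 -1 0 0 0;-1 0 0 -1.5 0 0 0;-1 0 0 -2 0 0 0;-1 0 0 -2.5 0 0 0;-1 0 0 -2.5 0 0 0"
}}

```text
t: 25.65
tcp_pos: [0.4646, 0.3119, 0.0067]
tool_rot: [-0.287, -3.128, 0.0]
contact_force: [-0.2, -0.1, -2.8]
finger_gap: 0.288
grasp_force: 69.5
```

Call:
{"name": "move_arm", "arguments": {
  "plan": "-1 0 0 -0.7 0 0 0;-1 0 0 -0.7 0 0 0;-0.2 0 0 -0.7 0 0 0;0 0 0 -0.7 0 0 0;0.3 0 0 -0.7 0 0 0;0.5 0 0 -0.7 0 0 0;0.5 0 0 -0.7 0 0 0;0.5 0 0 10 0 0 0;0.5 0 0 30 0 0 0;0.5 0 0 60 0 0 0"
}}

```text
t: 26.65
tcp_pos: [0.4637, 0.3113, 0.0668]
tool_rot: [-0.286, -3.126, 0.003]
contact_force: [-0.8, -0.4, 0.0]
finger_gap: 0.752
grasp_force: 0.0
```

Call:
{"name": "move_arm", "arguments": {
  "plan": "0.5 0 0 40 0 0 0;0.5 -10 20 80 0 0 0;0.5 -50 40 100 0 0 0;0.5 -90 70 110 0 0 0;0.5 -120 100 110 0 0 0;0.5 -150 130 110 0 0 0;0.5 -150 160 110 0 0 0;0.5 -150 160 110 0 0 0"
}}

```text
t: 27.45
tcp_pos: [0.3117, 0.4771, 0.1779]
tool_rot: [-0.275, -3.129, -0.009]
contact_force: [-0.4, -0.1, 0.1]
finger_gap: 0.744
grasp_force: 0.0
```

```bash
python3 - <<'E'
from h import *
t=snap('top','top5.png'); st=r.read_state(); print(st['t'],st['tcp_pos'],st['finger_gap'],st['contact_force'])
b=cv2.imread('pics/top5.png')[60:260,200:400]; b=cv2.resize(b,(600,600),interpolation=cv2.INTER_CUBIC)
cv2.imwrite('pics/m7.png',(255*(b/255.)**.6).astype(np.uint8))
E
```

```text
27.5 [0.31336704 0.47388707 0.17744761] 0.7502727844082014 [ 0.27261915 -1.21079604 -0.60116325]
```

View pics/m7.png

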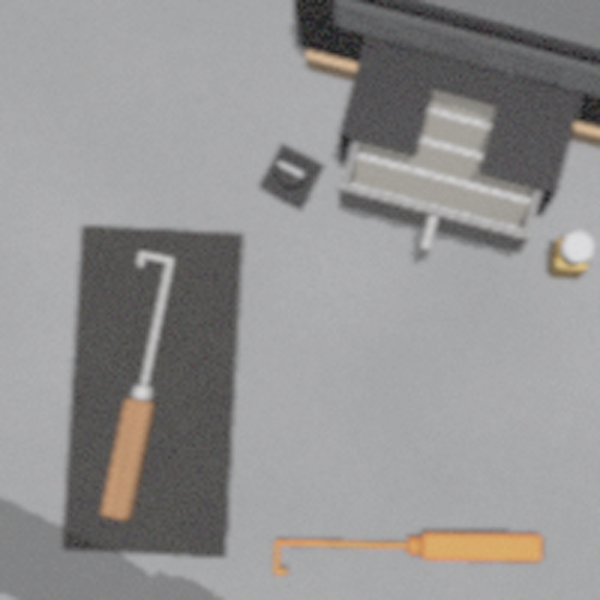

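The hook lies flat on the mat (handle (127,458), prong (155,257)), the cassette is out, and the bystanders haven't moved. Handing in.

```bash
python3 -c "
from plant import r
print(r.sign_off())"
```

```text
the job is handed in; nothing more can be done
None
```

The cassette is drawn out against its stop (peak pull about 10 N of the 16 N allowed), the hook lies flat on the mat, nothing else moved that I could see, and the job was handed in after 27.5 s; no verdict was returned.

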